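# Shake hex nuts out evenly over a four-bay inspection tray

## Task

Take the shaker by its fin, slide it out of the sloping cradle without spilling, and shake its six nuts out over the tray so that they are spread evenly: all six lie in the tray and each of its four bays has at least one lying in it. Then slide the empty shaker back along the slope, fully home in the cradle's sleeve, and let go. Do not touch the nuts with the fingers, and leave the other things on the bench where they are.

Things in the scene. Friction and masses are not known exactly. Their poses are not given: they have to be found in the camera images.
- shaker: Steel trough 192 mm long (x), 42 wide (y), walls 28 high, floor and walls 4 thick; -x end closed, +x end (mouth) open. A cover over its middle (80 mm, top at z = 32) carries a black upright fin to hold: 60 mm along x, 14 thick in y, z = 32 to 78. Origin: centre of the underside. 0.25 kg. At the start it leans in the cradle, mouth up, six nuts in single file inside.
- fin (a point): grip point in the fin, 58 mm above the shaker's underside, at its mid length; same axes as the shaker
- mouth (a point): middle of the shaker's mouth, on the upper face of its floor at the open end; same axes as the shaker
- cradle: Fixed grey cradle, z up, origin at the centre of its 170 x 75 mm foot. Its deck rises 28 degrees (0.49 rad) towards its +x, between cheeks 47 mm apart and 9 high; the deck's lower 36 mm is roofed to a sleeve (inside 47 wide, 32 high) with an end stop. The shaker lies on the deck, closed end in the sleeve, and slides in and out along the slope.
- home (a point): where the shaker's origin lies when fully home, 66 mm above the cradle's origin (closed end against the stop, shaker's x axis up the slope in the cradle's x-z plane); same axes as the cradle
- tray: Fixed shallow grey plastic tray, 162 mm square, 30 mm high, walls and floor 4 mm, origin at the centre of its underside, z up. A cross of two dividers as high as the walls parts it into four equal square bays, 75 mm inside.
- bay0 (a point): centre of the floor of the tray's -x -y bay; same axes as the tray
- bay1 (a point): centre of the floor of the tray's -x +y bay; same axes as the tray
- bay2 (a point): centre of the floor of the tray's +x -y bay; same axes as the tray
- bay3 (a point): centre of the floor of the tray's +x +y bay; same axes as the tray
- nut0: plain steel hexagon nut, 27 mm across flats, 31 mm across corners, 15 mm thick, 45 g; origin at its centre, z along its bore
- nut1: plain steel hexagon nut, 27 mm across flats, 31 mm across corners, 15 mm thick, 45 g; origin at its centre, z along its bore
- nut2: plain steel hexagon nut, 27 mm across flats, 31 mm across corners, 15 mm thick, 45 g; origin at its centre, z along its bore
- nut3: plain steel hexagon nut, 27 mm across flats, 31 mm across corners, 15 mm thick, 45 g; origin at its centre, z along its bore
- nut4: plain steel hexagon nut, 27 mm across flats, 31 mm across corners, 15 mm thick, 45 g; origin at its centre, z along its bore
- nut5: plain steel hexagon nut, 27 mm across flats, 31 mm across corners, 15 mm thick, 45 g; origin at its centre, z along its bore
- tape: roll of brown tape lying flat, 100 mm across, 24 mm high, origin at the centre of its underside; leave it alone
- jar: closed round plastic jar, 56 mm across, 75 mm high, origin at the centre of its underside; leave it alone
- wrench: spanner lying flat, 170 mm long, origin near its middle; leave it alone
- bush: solid brass bush standing upright, 60 mm across, 45 mm high, origin at the centre of its underside; leave it alone
- gauge: dark steel gauge block, 75 x 35 x 30 mm high, origin at the centre of its underside; leave it alone
There are look-alikes about, which are no part of the job. Of the things that look like the tray, the smallest one is meant.

How it is judged:
On the way, in this order (a step that is already met when the one before it is completed fails the run):
1. the shaker is out of the cradle (its origin more than 120 mm from home) with all six nuts still in it (distance between shaker and home above 0.12 m and x of nut0 in the frame of shaker between -0.096 and 0.096 m and y of nut0 in the frame of shaker between -0.021 and 0.021 m and z of nut0 in the frame of shaker between 0 and 0.04 m and x of nut1 in the frame of shaker between -0.096 and 0.096 m and y of nut1 in the frame of shaker between -0.021 and 0.021 m and z of nut1 in the frame of shaker between 0 and 0.04 m and x of nut2 in the frame of shaker between -0.096 and 0.096 m and y of nut2 in the frame of shaker between -0.021 and 0.021 m and z of nut2 in the frame of shaker between 0 and 0.04 m and x of nut3 in the frame of shaker between -0.096 and 0.096 m and y of nut3 in the frame of shaker between -0.021 and 0.021 m and z of nut3 in the frame of shaker between 0 and 0.04 m and x of nut4 in the frame of shaker between -0.096 and 0.096 m and y of nut4 in the frame of shaker between -0.021 and 0.021 m and z of nut4 in the frame of shaker between 0 and 0.04 m and x of nut5 in the frame of shaker between -0.096 and 0.096 m and y of nut5 in the frame of shaker between -0.021 and 0.021 m and z of nut5 in the frame of shaker between 0 and 0.04 m), for 0.1 s.
2. all six nuts lie in the tray, at least one in every bay, while the shaker is still out of the cradle (distance between shaker and home above 0.12 m and x of nut0 in the frame of tray between -0.081 and 0.081 m and y of nut0 in the frame of tray between -0.081 and 0.081 m and z of nut0 in the frame of tray between 0 and 0.06 m and x of nut1 in the frame of tray between -0.081 and 0.081 m and y of nut1 in the frame of tray between -0.081 and 0.081 m and z of nut1 in the frame of tray between 0 and 0.06 m and x of nut2 in the frame of tray between -0.081 and 0.081 m and y of nut2 in the frame of tray between -0.081 and 0.081 m and z of nut2 in the frame of tray between 0 and 0.06 m and x of nut3 in the frame of tray between -0.081 and 0.081 m and y of nut3 in the frame of tray between -0.081 and 0.081 m and z of nut3 in the frame of tray between 0 and 0.06 m and x of nut4 in the frame of tray between -0.081 and 0.081 m and y of nut4 in the frame of tray between -0.081 and 0.081 m and z of nut4 in the frame of tray between 0 and 0.06 m and x of nut5 in the frame of tray between -0.081 and 0.081 m and y of nut5 in the frame of tray between -0.081 and 0.081 m and z of nut5 in the frame of tray between 0 and 0.06 m and ((x of nut0 in the frame of bay0 between -0.0395 and 0.0395 m and y of nut0 in the frame of bay0 between -0.0395 and 0.0395 m and z of nut0 in the frame of bay0 between -0.004 and 0.032 m) or (x of nut1 in the frame of bay0 between -0.0395 and 0.0395 m and y of nut1 in the frame of bay0 between -0.0395 and 0.0395 m and z of nut1 in the frame of bay0 between -0.004 and 0.032 m) or (x of nut2 in the frame of bay0 between -0.0395 and 0.0395 m and y of nut2 in the frame of bay0 between -0.0395 and 0.0395 m and z of nut2 in the frame of bay0 between -0.004 and 0.032 m) or (x of nut3 in the frame of bay0 between -0.0395 and 0.0395 m and y of nut3 in the frame of bay0 between -0.0395 and 0.0395 m and z of nut3 in the frame of bay0 between -0.004 and 0.032 m) or (x of nut4 in the frame of bay0 between -0.0395 and 0.0395 m and y of nut4 in the frame of bay0 between -0.0395 and 0.0395 m and z of nut4 in the frame of bay0 between -0.004 and 0.032 m) or (x of nut5 in the frame of bay0 between -0.0395 and 0.0395 m and y of nut5 in the frame of bay0 between -0.0395 and 0.0395 m and z of nut5 in the frame of bay0 between -0.004 and 0.032 m)) and ((x of nut0 in the frame of bay1 between -0.0395 and 0.0395 m and y of nut0 in the frame of bay1 between -0.0395 and 0.0395 m and z of nut0 in the frame of bay1 between -0.004 and 0.032 m) or (x of nut1 in the frame of bay1 between -0.0395 and 0.0395 m and y of nut1 in the frame of bay1 between -0.0395 and 0.0395 m and z of nut1 in the frame of bay1 between -0.004 and 0.032 m) or (x of nut2 in the frame of bay1 between -0.0395 and 0.0395 m and y of nut2 in the frame of bay1 between -0.0395 and 0.0395 m and z of nut2 in the frame of bay1 between -0.004 and 0.032 m) or (x of nut3 in the frame of bay1 between -0.0395 and 0.0395 m and y of nut3 in the frame of bay1 between -0.0395 and 0.0395 m and z of nut3 in the frame of bay1 between -0.004 and 0.032 m) or (x of nut4 in the frame of bay1 between -0.0395 and 0.0395 m and y of nut4 in the frame of bay1 between -0.0395 and 0.0395 m and z of nut4 in the frame of bay1 between -0.004 and 0.032 m) or (x of nut5 in the frame of bay1 between -0.0395 and 0.0395 m and y of nut5 in the frame of bay1 between -0.0395 and 0.0395 m and z of nut5 in the frame of bay1 between -0.004 and 0.032 m)) and ((x of nut0 in the frame of bay2 between -0.0395 and 0.0395 m and y of nut0 in the frame of bay2 between -0.0395 and 0.0395 m and z of nut0 in the frame of bay2 between -0.004 and 0.032 m) or (x of nut1 in the frame of bay2 between -0.0395 and 0.0395 m and y of nut1 in the frame of bay2 between -0.0395 and 0.0395 m and z of nut1 in the frame of bay2 between -0.004 and 0.032 m) or (x of nut2 in the frame of bay2 between -0.0395 and 0.0395 m and y of nut2 in the frame of bay2 between -0.0395 and 0.0395 m and z of nut2 in the frame of bay2 between -0.004 and 0.032 m) or (x of nut3 in the frame of bay2 between -0.0395 and 0.0395 m and y of nut3 in the frame of bay2 between -0.0395 and 0.0395 m and z of nut3 in the frame of bay2 between -0.004 and 0.032 m) or (x of nut4 in the frame of bay2 between -0.0395 and 0.0395 m and y of nut4 in the frame of bay2 between -0.0395 and 0.0395 m and z of nut4 in the frame of bay2 between -0.004 and 0.032 m) or (x of nut5 in the frame of bay2 between -0.0395 and 0.0395 m and y of nut5 in the frame of bay2 between -0.0395 and 0.0395 m and z of nut5 in the frame of bay2 between -0.004 and 0.032 m)) and ((x of nut0 in the frame of bay3 between -0.0395 and 0.0395 m and y of nut0 in the frame of bay3 between -0.0395 and 0.0395 m and z of nut0 in the frame of bay3 between -0.004 and 0.032 m) or (x of nut1 in the frame of bay3 between -0.0395 and 0.0395 m and y of nut1 in the frame of bay3 between -0.0395 and 0.0395 m and z of nut1 in the frame of bay3 between -0.004 and 0.032 m) or (x of nut2 in the frame of bay3 between -0.0395 and 0.0395 m and y of nut2 in the frame of bay3 between -0.0395 and 0.0395 m and z of nut2 in the frame of bay3 between -0.004 and 0.032 m) or (x of nut3 in the frame of bay3 between -0.0395 and 0.0395 m and y of nut3 in the frame of bay3 between -0.0395 and 0.0395 m and z of nut3 in the frame of bay3 between -0.004 and 0.032 m) or (x of nut4 in the frame of bay3 between -0.0395 and 0.0395 m and y of nut4 in the frame of bay3 between -0.0395 and 0.0395 m and z of nut4 in the frame of bay3 between -0.004 and 0.032 m) or (x of nut5 in the frame of bay3 between -0.0395 and 0.0395 m and y of nut5 in the frame of bay3 between -0.0395 and 0.0395 m and z of nut5 in the frame of bay3 between -0.004 and 0.032 m))), for 0.2 s.
At the end, for the whole second after the job is handed in: All six nuts lie still in the tray (centres under 60 mm above its underside), at least one low (32 mm) in each bay; the empty shaker rests in the cradle, mouth up the slope, its origin within 12 mm of home, within 0.07 rad of the slope and 0.1 rad of the cradle's direction (x of nut0 in the frame of tray between -0.081 and 0.081 m and y of nut0 in the frame of tray between -0.081 and 0.081 m and z of nut0 in the frame of tray between 0 and 0.06 m and x of nut1 in the frame of tray between -0.081 and 0.081 m and y of nut1 in the frame of tray between -0.081 and 0.081 m and z of nut1 in the frame of tray between 0 and 0.06 m and x of nut2 in the frame of tray between -0.081 and 0.081 m and y of nut2 in the frame of tray between -0.081 and 0.081 m and z of nut2 in the frame of tray between 0 and 0.06 m and x of nut3 in the frame of tray between -0.081 and 0.081 m and y of nut3 in the frame of tray between -0.081 and 0.081 m and z of nut3 in the frame of tray between 0 and 0.06 m and x of nut4 in the frame of tray between -0.081 and 0.081 m and y of nut4 in the frame of tray between -0.081 and 0.081 m and z of nut4 in the frame of tray between 0 and 0.06 m and x of nut5 in the frame of tray between -0.081 and 0.081 m and y of nut5 in the frame of tray between -0.081 and 0.081 m and z of nut5 in the frame of tray between 0 and 0.06 m and ((x of nut0 in the frame of bay0 between -0.0395 and 0.0395 m and y of nut0 in the frame of bay0 between -0.0395 and 0.0395 m and z of nut0 in the frame of bay0 between -0.004 and 0.032 m) or (x of nut1 in the frame of bay0 between -0.0395 and 0.0395 m and y of nut1 in the frame of bay0 between -0.0395 and 0.0395 m and z of nut1 in the frame of bay0 between -0.004 and 0.032 m) or (x of nut2 in the frame of bay0 between -0.0395 and 0.0395 m and y of nut2 in the frame of bay0 between -0.0395 and 0.0395 m and z of nut2 in the frame of bay0 between -0.004 and 0.032 m) or (x of nut3 in the frame of bay0 between -0.0395 and 0.0395 m and y of nut3 in the frame of bay0 between -0.0395 and 0.0395 m and z of nut3 in the frame of bay0 between -0.004 and 0.032 m) or (x of nut4 in the frame of bay0 between -0.0395 and 0.0395 m and y of nut4 in the frame of bay0 between -0.0395 and 0.0395 m and z of nut4 in the frame of bay0 between -0.004 and 0.032 m) or (x of nut5 in the frame of bay0 between -0.0395 and 0.0395 m and y of nut5 in the frame of bay0 between -0.0395 and 0.0395 m and z of nut5 in the frame of bay0 between -0.004 and 0.032 m)) and ((x of nut0 in the frame of bay1 between -0.0395 and 0.0395 m and y of nut0 in the frame of bay1 between -0.0395 and 0.0395 m and z of nut0 in the frame of bay1 between -0.004 and 0.032 m) or (x of nut1 in the frame of bay1 between -0.0395 and 0.0395 m and y of nut1 in the frame of bay1 between -0.0395 and 0.0395 m and z of nut1 in the frame of bay1 between -0.004 and 0.032 m) or (x of nut2 in the frame of bay1 between -0.0395 and 0.0395 m and y of nut2 in the frame of bay1 between -0.0395 and 0.0395 m and z of nut2 in the frame of bay1 between -0.004 and 0.032 m) or (x of nut3 in the frame of bay1 between -0.0395 and 0.0395 m and y of nut3 in the frame of bay1 between -0.0395 and 0.0395 m and z of nut3 in the frame of bay1 between -0.004 and 0.032 m) or (x of nut4 in the frame of bay1 between -0.0395 and 0.0395 m and y of nut4 in the frame of bay1 between -0.0395 and 0.0395 m and z of nut4 in the frame of bay1 between -0.004 and 0.032 m) or (x of nut5 in the frame of bay1 between -0.0395 and 0.0395 m and y of nut5 in the frame of bay1 between -0.0395 and 0.0395 m and z of nut5 in the frame of bay1 between -0.004 and 0.032 m)) and ((x of nut0 in the frame of bay2 between -0.0395 and 0.0395 m and y of nut0 in the frame of bay2 between -0.0395 and 0.0395 m and z of nut0 in the frame of bay2 between -0.004 and 0.032 m) or (x of nut1 in the frame of bay2 between -0.0395 and 0.0395 m and y of nut1 in the frame of bay2 between -0.0395 and 0.0395 m and z of nut1 in the frame of bay2 between -0.004 and 0.032 m) or (x of nut2 in the frame of bay2 between -0.0395 and 0.0395 m and y of nut2 in the frame of bay2 between -0.0395 and 0.0395 m and z of nut2 in the frame of bay2 between -0.004 and 0.032 m) or (x of nut3 in the frame of bay2 between -0.0395 and 0.0395 m and y of nut3 in the frame of bay2 between -0.0395 and 0.0395 m and z of nut3 in the frame of bay2 between -0.004 and 0.032 m) or (x of nut4 in the frame of bay2 between -0.0395 and 0.0395 m and y of nut4 in the frame of bay2 between -0.0395 and 0.0395 m and z of nut4 in the frame of bay2 between -0.004 and 0.032 m) or (x of nut5 in the frame of bay2 between -0.0395 and 0.0395 m and y of nut5 in the frame of bay2 between -0.0395 and 0.0395 m and z of nut5 in the frame of bay2 between -0.004 and 0.032 m)) and ((x of nut0 in the frame of bay3 between -0.0395 and 0.0395 m and y of nut0 in the frame of bay3 between -0.0395 and 0.0395 m and z of nut0 in the frame of bay3 between -0.004 and 0.032 m) or (x of nut1 in the frame of bay3 between -0.0395 and 0.0395 m and y of nut1 in the frame of bay3 between -0.0395 and 0.0395 m and z of nut1 in the frame of bay3 between -0.004 and 0.032 m) or (x of nut2 in the frame of bay3 between -0.0395 and 0.0395 m and y of nut2 in the frame of bay3 between -0.0395 and 0.0395 m and z of nut2 in the frame of bay3 between -0.004 and 0.032 m) or (x of nut3 in the frame of bay3 between -0.0395 and 0.0395 m and y of nut3 in the frame of bay3 between -0.0395 and 0.0395 m and z of nut3 in the frame of bay3 between -0.004 and 0.032 m) or (x of nut4 in the frame of bay3 between -0.0395 and 0.0395 m and y of nut4 in the frame of bay3 between -0.0395 and 0.0395 m and z of nut4 in the frame of bay3 between -0.004 and 0.032 m) or (x of nut5 in the frame of bay3 between -0.0395 and 0.0395 m and y of nut5 in the frame of bay3 between -0.0395 and 0.0395 m and z of nut5 in the frame of bay3 between -0.004 and 0.032 m)) and linear speed of each of nut0, nut1, nut2, nut3, nut4, nut5 below 0.03 m/s and distance between shaker and home below 0.012 m and angle between the x axis of shaker and the y axis of cradle, either way round above 1.47 rad and angle between shaker's own z axis and vertical between 0.42 and 0.56 rad and x of mouth in the frame of cradle above 0.05 m and linear speed of shaker below 0.02 m/s); the robot touches nothing.
It fails at once if the fingers touch a nut (contact force between the fingers and nut0 above 0.5 N or contact force between the fingers and nut1 above 0.5 N or contact force between the fingers and nut2 above 0.5 N or contact force between the fingers and nut3 above 0.5 N or contact force between the fingers and nut4 above 0.5 N or contact force between the fingers and nut5 above 0.5 N).
It fails at once if another thing on the bench is moved more than 30 mm (distance of any of tape, jar, wrench, bush, gauge from where it was at the start of the episode above 0.03 m).
It also fails if it takes over 72 s, if anything falls off the work surface, if the arm or the gripper's body presses on something with over 40 N, if the wrist force passes 120 N, or if a joint passes its speed limit or range.

## Robot

A 6-joint arm with a two-finger parallel gripper is mounted at the origin on the work surface. World frame = base frame: x ahead of the robot, y to its left, z up, the work surface at z = 0. Lengths are in m, angles in rad, forces in N, time in s.
With the tool pointing down it reaches from about 0.4 to 0.825 m from the base axis. Payload 7 kg.
Tool frame: the origin (TCP) lies at the very end of the fingers, on their centre line; the grasp point (between the pads) lies 19 mm behind it (arm.grasp_offset is the distance from the TCP to the grasp point, in m); z points along the fingers, y is the line along which they close (so a half turn about z gives the same grasp; the last joint's range is limited). The gripper opens to 88 mm and grips with 3 to 60 N. Pads are 19 mm wide; open, the fingers measure 130 mm over their backs; the gripper's body (78 mm by 193 mm) begins 47 mm behind the grasp point.
Start: joints at [1.516, 0.359, 0.012, 0, -1.224, -0.288], TCP at [0.227, 0.636, 0.227] pointing down, gripper open.
Joint ranges: [-3.07, 3.07], [-1.43, 2.12], [-1.02, 1.25], [-3.03, 1.67], [-3.05, -0], [-3.03, 3.03]. Speed limits (rad/s): [2.39, 2.39, 3.01, 3.14, 3.14, 3.14].

## Interface

Orientations are given as [roll, pitch, yaw] about the fixed x, y, z axes, in that order (R = Rz(yaw) Ry(pitch) Rx(roll)).
In Python, from station import get_state, cams, arm, nets gives the robot as it stands.
- The arm moves only by the shell command python3 -m creep 'ROWS' [FORCE]. ROWS is a JSON object of lists of equal length, an entry for each row: "translation": the shift along the world's x, y, z in mm, a list of three; "spin": the turn about the world's z in rad; "gripper": the opening, from 0 (shut) to 1 (fully open). In form: {"translation": [[dx, dy, dz], ...], "spin": [spin, ...], "gripper": [gripper, ...]}. A call has 1 to 8 rows; each row shifts and turns the commanded pose from where the row before left it; what a row does not reach is not made up. A row lasts 1/10 s, in which the tool goes at most 50 mm and 8.59 degrees, less where a joint would pass 70% of its speed; a pose out of reach is approached as far as the arm can. A call is refused whole if a number of a shift passes 50 or a number of a turn 0.15, either way. A call with a gripper value outside its range is refused whole. The fingers move at their own pace and stop on an object; FORCE is the grip in N (left out, the last holds). Time passes only in rows, so rows that do not move let the fingers close. It gives the time, the measured TCP pose, the force, the opening and the grip force at its end, in the units of the state.
- get_state(): the state, without advancing time (a new reading comes with each control period).
- cams.grab_frame(name): name is "scene" or "top" or "wrist"; returns a dict with "img" (400x640x3 uint8, red, green, blue), "mtx" (3x3 intrinsics, pixels), "D" ([k1, k2, p1, p2, k3] as OpenCV has them; the pictures are not rectified), "R" (3x3) and "t" (3): a world point X has camera coordinates R X + t. Camera axes: x right, y down, z forward; pixel columns grow to the right and rows downward; lengths in m; the calibration is good to about 2 mm. A picture is of the moment at which its call begins. There is no depth.
- arm.job_done(): hands the job in; it is judged then, once.
Trained networks look in the newest picture that a camera, given by its name, has taken for a name from the list of things; names that differ only in an ending like _2 or _b are one class to them, and where a whole thing is asked for, a point or a joint stands for the part that bears it (a point fixed in the world has none). Each returns a list of dicts, best first, with "confidence" (0 to 1); they miss things now and then, are a little off and sometimes report something else, mostly with a low value. They report only what shows in the picture. A call takes as long as a camera call. They do not tell look-alikes from the thing itself.
- nets.search_frame(camera, label): "centre" ([x, y, z] in m, in world coordinates, good to about 4 mm: the middle of the surface that is visible of it).
- nets.pinpoint(camera, label): "centre" ([x, y, z] in m, in world coordinates, good to about 4 mm: a listed point, or the origin of a listed thing).
The state is a dict: "t": time; "q": joint angles; "qd": joint speeds; "joint_efforts": joint torques, N m; "eef_pos": TCP position; "ee_rot": TCP orientation; "force": force on the tool from outside, world axes, zero at the start; "moment": the same for the moment, N m; "width": finger opening in m; "gripper_force": force on a finger pad.
Only numpy, scipy, OpenCV 4.12 (cv2) and the standard library are available. Lean on these libraries where they do the work, as an engineer would, in place of code of your own. Each camera call takes 0.05 s, during which the arm holds its last target. There are 200 camera calls.

## Working session

There is one attempt and no reset: what is moved stays moved. The work goes in short steps, Python scripts to look and compute and a shell command to move; the robot and the scene stay as the last step left them, time stands still between calls to the robot, and variables do not carry over. Pictures are saved under pics/ and viewed, at most 10 in all, crops included, and the job is handed in when it is done.

```bash
ls; mkdir -p pics
cat > look.py <<'E'
from station import get_state,cams,arm,nets
import cv2,numpy as np
def snap(c,n):
    f=cams.grab_frame(c); cv2.imwrite(f'pics/{n}.png',f['img'][:,:,::-1]); return f
def find(c,labels,pp=True,k=2):
    for l in labels:
        for d in (nets.pinpoint if pp else nets.search_frame)(c,l)[:k]:
            print(c,l,np.round(np.array(d['centre'])*1000).astype(int),round(d['confidence'],2))
E
python3 - <<'E'
from look import *
for c in('scene','top'):
    snap(c,c+'0')
    find(c,['shaker','fin','mouth','cradle','home','tray','bay0','bay1','bay2','bay3','tape','jar','wrench','bush','gauge'],k=3)
s=get_state();print(s['t'],s['eef_pos'],s['ee_rot'],s['width'])
a=cv2.imread('pics/scene0.png');b=cv2.imread('pics/top0.png')
E
```

```text
pics
scene shaker [ 571 -269   70] 0.77
scene shaker [ 764 -184    2] 0.63
scene fin [ 580 -301  119] 0.63
scene mouth [ 552 -193  115] 0.72
scene mouth [443   2   4] 0.51
scene cradle [ 572 -266    0] 0.62
scene home [ 576 -267   68] 0.91
scene tray [527 262   1] 0.95
scene tray [ 287 -202    1] 0.77
scene tray [233 279   1] 0.64
scene bay0 [192 335   7] 0.98
scene bay0 [ 258 -275    5] 0.95
scene bay0 [562 301   4] 0.91
scene bay1 [192 335   7] 0.98
scene bay1 [ 258 -275    5] 0.95
scene bay1 [562 301   4] 0.91
scene bay2 [192 335   7] 0.98
scene bay2 [ 258 -275    5] 0.95
scene bay2 [562 301   4] 0.91
scene bay3 [192 335   7] 0.98
scene bay3 [ 258 -275    5] 0.95
scene bay3 [562 301   4] 0.91
scene tape [701 -20   0] 0.93
scene jar [443   4   0] 0.72
scene wrench [744 175  -1] 0.91
scene wrench [ 574 -265    4] 0.57
scene wrench [ 568 -247   91] 0.19
scene bush [ 762 -183    2] 0.82
scene gauge [ 571 -270   68] 0.58
scene gauge [402 433   1] 0.57
top shaker [ 576 -264   70] 0.7
top fin [ 583 -296  113] 0.96
top mouth [ 555 -190  114] 0.74
top mouth [401 430   3] 0.44
top cradle [ 575 -266   -4] 0.68
top home [ 570 -269   64] 0.69
top home [526 262   0] 0.6
top tray [234 275   4] 0.94
top tray [ 292 -201   -1] 0.77
top tray [ 553 -188  115] 0.72
top bay0 [481 298   2] 0.97
top bay0 [191 340   2] 0.97
top bay0 [291 320   4] 0.96
top bay1 [481 298   2] 0.97
top bay1 [191 340   2] 0.97
top bay1 [291 320   4] 0.96
top bay2 [481 298   2] 0.97
top bay2 [191 340   2] 0.97
top bay2 [291 320   4] 0.96
top bay3 [481 298   2] 0.97
top bay3 [191 340   2] 0.97
top bay3 [291 320   4] 0.96
top tape [704 -17   2] 0.94
top jar [440   0   1] 0.65
top wrench [743 174   2] 0.86
top wrench [ 578 -266   69] 0.45
top bush [525 262   4] 0.65
top gauge [403 433   3] 0.58
1.6 [0.22689217 0.63573173 0.22661428] [-3.14150878e+00  3.74721099e-05 -3.42831727e-01] 0.08770482152362157
```

View pics/top0.png

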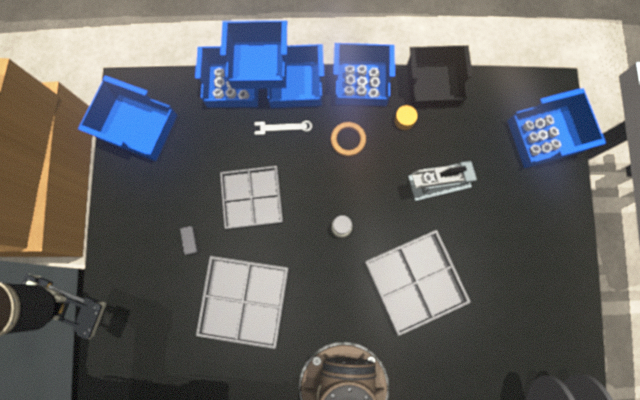

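View pics/scene0.png

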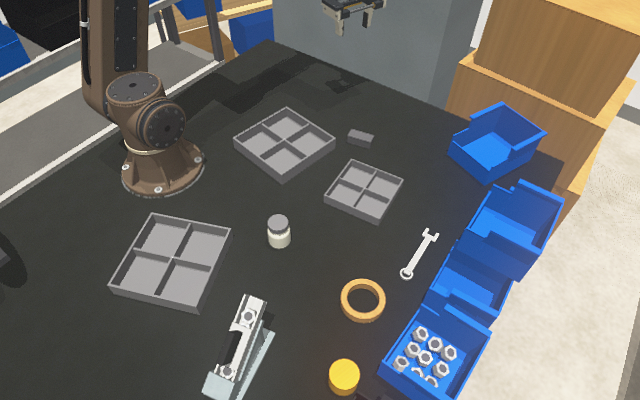

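```bash
python3 -m creep '{"translation": [[35,-40,0],[35,-40,0],[35,-40,0],[35,-40,0],[35,-40,0],[35,-40,0],[35,-40,0],[35,-40,0]], "spin": [-0.12,-0.12,-0.12,-0.12,-0.12,-0.12,-0.12,-0.12], "gripper": [1,1,1,1,1,1,1,1]}' && python3 -m creep '{"translation": [[8,-50,0],[8,-50,0],[8,-50,0],[8,-50,0],[8,-50,0],[8,-50,0],[8,-50,0],[8,-50,0]], "spin": [0,0,0,0,0,0,0,0], "gripper": [1,1,1,1,1,1,1,1]}' && python3 -m creep '{"translation": [[5,-40,0],[5,-40,0],[0,-40,0],[0,-40,0],[0,-30,0],[0,-20,0],[0,0,0]], "spin": [0,0,0,0,0,0,0], "gripper": [1,1,1,1,1,1,1]}'
python3 - <<'E'
from look import *
snap('wrist','w1')
find('wrist',['shaker','fin','mouth','cradle','home'])
cams.grab_frame('top');find('top',['fin','mouth','shaker','cradle','home'],k=1)
s=get_state();print(s['t'],s['eef_pos'],s['ee_rot'],s['width'])
E
```

```text
t: 2.4
eef_pos: [0.4914, 0.3331, 0.227]
ee_rot: [-3.141, 0.0, -1.307]
force: [1.3, -0.1, -0.5]
width: 0.0875
gripper_force: 0.0
t: 3.2
eef_pos: [0.5535, -0.0623, 0.227]
ee_rot: [-3.141, -0.0, -1.302]
force: [1.9, 0.6, 0.2]
width: 0.0877
gripper_force: 0.0
t: 3.9
eef_pos: [0.5631, -0.2727, 0.2262]
ee_rot: [3.141, -0.0, -1.306]
force: [0.6, -0.3, -0.1]
width: 0.0878
gripper_force: 0.0
wrist shaker [ 574 -271   64] 0.76
wrist fin [ 582 -293  113] 0.73
wrist mouth [ 550 -190  114] 0.84
top fin [ 579 -296  115] 0.62
top shaker [ 575 -266   69] 0.77
top cradle [ 573 -267   -4] 0.76
top home [ 569 -270   61] 0.79
4.5 [ 0.56362023 -0.26993999  0.22667499] [-3.14140306e+00 -4.93784744e-05 -1.30225465e+00] 0.0877057876990157
```

View pics/w1.png

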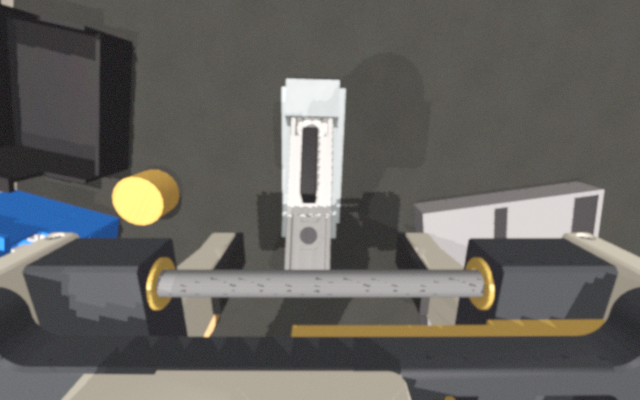

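```bash
cat >> look.py <<'E'
def ray(f,uv,z):
    p=cv2.undistortPoints(np.array(uv,float).reshape(-1,1,2),f['mtx'],f['D']).reshape(-1,2)
    d=np.c_[p,np.ones(len(p))]@f['R']; c=-f['R'].T@f['t']
    return c+d*((np.reshape(z,(-1,1))-c[2])/d[:,2:])
E
python3 - <<'E'
from look import *
f=cams.grab_frame('wrist');g=cv2.cvtColor(f['img'],cv2.COLOR_RGB2GRAY)
m=(g[120:205,295:326]<50)
n,l,st,c=cv2.connectedComponentsWithStats(m.astype('uint8'))
print(st,c)
k=1+st[1:,4].argmax();ys,xs=np.where(l==k)
for y0,y1 in((2,20),(60,78)):
    pass
rows=np.unique(ys);mid=[(r+120,xs[ys==r].min()+295,xs[ys==r].max()+295) for r in rows[::6]];print(mid)
# fin top midline: z along slope; upper end (bottom of image) / lower end
c28,s28=np.cos(.49),np.sin(.49)
zt=66+78*c28
hi=(zt+30*s28)/1000;lo=(zt-30*s28)/1000
a=mid[1];b=mid[-2]
P=ray(f,[[(a[1]+a[2])/2,rows.min()+120],[(b[1]+b[2])/2,rows.max()+120]],[lo,hi]);print(P*1000, np.arctan2(*(P[1]-P[0])[[1,0]]))
# cradle/shaker edges prediction
E
```

```text
[[   0    0   31   85 2564]
 [  10   71   11    8   71]] [[15.00390016 41.0900936 ]
 [14.85915493 74.85915493]]
[(np.int64(191), np.int64(308), np.int64(308)), (np.int64(197), np.int64(305), np.int64(315))]
[[ 573.83904842 -271.24014785  120.70318633]
 [ 575.10104942 -272.99769929  148.94073962]] -0.9480620120729641
```

Run:
```python
from look import *
f=cams.grab_frame('wrist');g=cv2.cvtColor(f['img'],cv2.COLOR_RGB2GRAY)
for r in range(118,212,6): print(r,g[r,296:326:1].tolist())
# predicted fin corners for model (origin, heading)
h=1.84;o=np.array([573,-267,66.])/1000
X=np.array([np.cos(h)*np.cos(.49),np.sin(h)*np.cos(.49),np.sin(.49)]);Y=np.array([-np.sin(h),np.cos(h),0]);Z=np.cross(X,Y)
pts=[o+X*x+Y*y+Z*z for x,y,z in [(-.03,-.007,.078),(-.03,.007,.078),(.03,-.007,.078),(.03,.007,.078),(.096,-.021,.028),(.096,.021,.028),(.03,-.007,.032),(.03,.007,.032)]]
print(cv2.projectPoints(np.array(pts),cv2.Rodrigues(f['R'])[0],f['t'],f['mtx'],f['D'])[0].reshape(-1,2).round(1))
cv2.imwrite('pics/w1c.png',cv2.resize(f['img'][70:270,250:380,::-1],None,fx=3,fy=3,interpolation=cv2.INTER_NEAREST))
```

```text
118 [224, 189, 172, 181, 194, 198, 191, 189, 200, 217, 225, 230, 241, 249, 248, 243, 235, 225, 222, 230, 240, 243, 243, 238, 223, 195, 171, 162, 172, 178]
124 [218, 191, 208, 237, 251, 252, 248, 232, 208, 184, 164, 146, 127, 115, 112, 112, 113, 114, 112, 115, 119, 139, 176, 215, 240, 249, 252, 252, 252, 253]
130 [211, 183, 200, 237, 255, 255, 254, 222, 157, 90, 73, 72, 71, 70, 72, 71, 73, 74, 73, 69, 73, 71, 92, 140, 196, 237, 255, 255, 255, 255]
136 [251, 251, 250, 250, 251, 245, 228, 187, 122, 82, 70, 75, 77, 74, 78, 74, 73, 71, 74, 73, 72, 72, 94, 141, 191, 228, 245, 252, 252, 252]
142 [251, 250, 251, 251, 251, 242, 217, 169, 106, 77, 72, 74, 77, 73, 75, 76, 70, 73, 76, 73, 73, 80, 109, 154, 195, 227, 246, 252, 252, 252]
148 [251, 252, 251, 251, 251, 242, 211, 154, 92, 76, 77, 74, 77, 77, 78, 76, 80, 77, 78, 75, 75, 81, 110, 160, 199, 230, 247, 252, 252, 252]
154 [252, 251, 252, 252, 251, 240, 209, 147, 84, 78, 75, 79, 79, 78, 79, 80, 77, 76, 79, 73, 72, 79, 118, 176, 219, 241, 251, 252, 252, 252]
160 [252, 252, 252, 253, 248, 228, 188, 127, 81, 81, 79, 82, 80, 78, 82, 79, 77, 78,
[... 634 characters left out ...]
, 255, 252, 235, 194, 129, 81, 69, 71, 67, 67, 68, 70, 71, 70, 71, 69, 71, 73, 95, 167, 223, 247, 254, 254, 254, 254, 254, 253]
196 [255, 255, 255, 255, 254, 245, 214, 150, 79, 46, 41, 43, 41, 42, 40, 41, 39, 39, 44, 42, 90, 161, 217, 245, 253, 255, 255, 255, 254, 254]
202 [255, 255, 255, 255, 255, 254, 254, 252, 250, 249, 250, 250, 249, 249, 246, 247, 247, 247, 248, 249, 252, 254, 255, 255, 255, 255, 255, 255, 254, 254]
208 [190, 190, 185, 186, 183, 183, 185, 186, 187, 187, 186, 187, 183, 185, 188, 191, 191, 191, 188, 187, 186, 187, 190, 189, 195, 200, 196, 188, 184, 186]
[[300.7 125.1]
 [317.  125.1]
 [299.8 193.6]
 [316.9 193.5]
 [287.6 273.2]
 [332.3 273.1]
 [303.  203.2]
 [317.4 203.2]]
```

View pics/w1c.png

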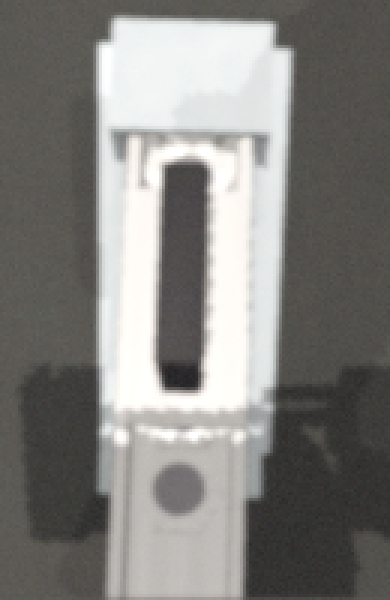

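```bash
python3 -m creep '{"translation": [[14,-23,0],[0,0,-40],[0,0,-40],[0,0,-25],[0,0,-15],[0,0,-8],[0,0,0]], "spin": [-0.03,0,0,0,0,0,0], "gripper": [1,1,1,1,1,1,1]}'
python3 - <<'E'
from look import *
s=get_state();print(s['t'],s['eef_pos'],s['ee_rot'],s['force'],s['q'])
E
```

```text
t: 5.3
eef_pos: [0.577, -0.2932, 0.0976]
ee_rot: [3.14, 0.001, -1.333]
force: [0.2, 0.6, 0.9]
width: 0.0874
gripper_force: 0.0
5.3 [ 0.57699423 -0.29320283  0.09756431] [ 3.13990636e+00  7.91613867e-04 -1.33283442e+00] [0.23733981 0.6038378  0.87337057] [-1.69322677e-01  4.17932576e-01 -2.11738701e-01 -7.27630767e-05
 -9.42986978e-01  4.07328040e-01]
```

```bash
python3 -m creep '{"translation": [[0,0,0],[0,0,0],[0,0,0],[0,0,0],[0,0,0],[0,0,0],[0,0,0]], "spin": [0,0,0,0,0,0,0], "gripper": [0,0,0,0,0,0,0]}' 55
python3 - <<'E'
from look import *
s=get_state();print(s['t'],s['eef_pos'],s['ee_rot'],s['force'],s['moment'])
E
```

```text
t: 6.0
eef_pos: [0.5775, -0.2933, 0.0986]
ee_rot: [-3.142, -0.0, -1.333]
force: [-1.0, 0.6, 0.7]
width: 0.0372
gripper_force: 0.0
6.0 [ 0.57750859 -0.29330944  0.09862009] [-3.14153510e+00 -2.74464061e-05 -1.33278817e+00] [-0.97060107  0.55101759  0.67546652] [ 0.03675716 -0.04372596 -0.01498236]
```

```bash
python3 -m creep '{"translation": [[0,0,0],[0,0,0],[0,0,0],[0,0,0],[0,0,0]], "spin": [0,0,0,0,0], "gripper": [0,0,0,0,0]}' 55
python3 - <<'E'
from look import *
s=get_state();print(s['force'],s['moment'],s['ee_rot'])
E
```

```text
t: 6.5
eef_pos: [0.5778, -0.2933, 0.0985]
ee_rot: [-3.141, -0.0, -1.333]
force: [2.6, 0.0, -1.7]
width: 0.0138
gripper_force: 55.0
[ 2.64973958  0.04182937 -1.72509758] [-7.66307332e-04 -7.68921479e-01  2.60439486e-02] [-3.14111511e+00 -2.12614341e-04 -1.33275221e+00]
```

```bash
python3 -m creep '{"translation": [[-1.6,6.8,4],[-3.1,12.8,7.3],[-4.2,17.1,9.6],[-4.2,17.1,9.6],[-4.2,17.1,10],[-4.2,17.1,10],[-4.2,17.1,10],[-4.2,17.1,10]], "spin": [0,0,0,0,0,0,0,0], "gripper": [0,0,0,0,0,0,0,0]}' 55; python3 -m creep '{"translation": [[-4.2,17.1,12],[-3,17,15],[0,17,15],[0,15,12],[0,15,5],[0,15,0],[0,10,0],[0,5,0]], "spin": [0,0,0,0,0,0,0,0], "gripper": [0,0,0,0,0,0,0,0]}' 55
python3 - <<'E'
from look import *
snap('scene','s2');find('scene',['fin','mouth','shaker','home'],k=1);find('top',['tray'],k=1)
snap('top','t2');find('top',['fin','mouth','shaker','tray','bay0'],k=12)
find('scene',['bay0'],k=12)
s=get_state();print(s['force'],s['moment'],s['eef_pos'],s['ee_rot'])
E
```

```text
t: 7.3
eef_pos: [0.5469, -0.1692, 0.1699]
ee_rot: [-3.142, 0.0, -1.332]
force: [0.7, -0.4, -5.7]
width: 0.0139
gripper_force: 55.0
t: 8.1
eef_pos: [0.5399, -0.0589, 0.2272]
ee_rot: [3.14, 0.0, -1.332]
force: [0.0, 0.2, -4.8]
width: 0.0137
gripper_force: 55.0
scene fin [536 -64 247] 0.58
scene mouth [446   5   1] 0.31
scene shaker [531 -35 196] 0.75
scene home [ 570 -266   69] 0.57
top tray [238 272   2] 0.68
top fin [540 -63 243] 0.78
top fin [536 -36 194] 0.61
top mouth [517  43 245] 0.97
top shaker [536 -35 193] 0.67
top tray [523 263   1] 0.75
top tray [ 288 -200   -3] 0.75
top tray [234 272   3] 0.67
top bay0 [ 216 -175    2] 0.94
top bay0 [290 320   3] 0.93
top bay0 [ 317 -135    4] 0.91
top bay0 [174 237   5] 0.87
top bay0 [191 339   2] 0.87
top bay0 [482 300   3] 0.82
top bay0 [280 215   8] 0.81
top bay0 [ 360 -232    5] 0.77
top bay0 [ 258 -273    3] 0.7
top bay0 [568 304   1] 0.64
top bay0 [572 224   7] 0.59
scene bay0 [ 358 -228    2] 0.98
scene bay0 [ 258 -275    7] 0.91
scene bay0 [174 229   6] 0.91
scene bay0 [290 318   3] 0.89
scene bay0 [ 319 -138    3] 0.83
scene bay0 [ 217 -176    8] 0.75
scene bay0 [486 292   3] 0.73
scene bay0 [562 299   2] 0.68
scene bay0 [570 224   2] 0.59
scene bay0 [487 217   1] 0.55
[ 0.35606697 -0.46349878 -5.56153584] [ 0.03437278 -0.05845168 -0.00512361] [ 0.54037511 -0.06018133  0.22807603] [-3.14157262e+00 -2.34161925e-06 -1.33306971e+00]
```

View pics/s2.png

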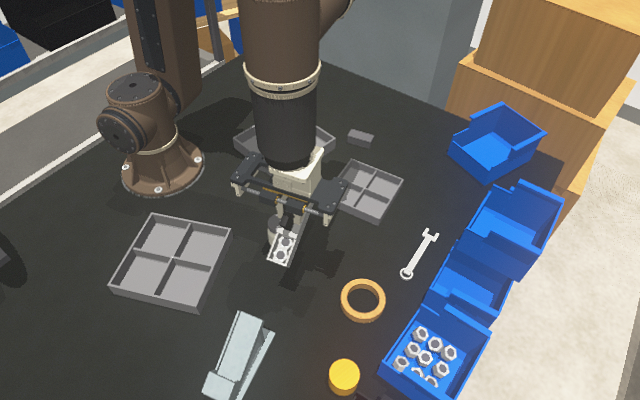

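```bash
python3 -m creep '{"translation": [[3,10,-10],[3,18,-20],[3,22,-22],[3,22,-22],[3,20,-22],[3,15,-20],[2,8,-15],[0,5,-8]], "spin": [-0.02,-0.03,-0.03,-0.03,-0.03,-0.03,0,0], "gripper": [0,0,0,0,0,0,0,0]}' 55; python3 -m creep '{"translation": [[0,0,-3],[0,0,-4],[0,0,-4],[0,0,-4],[0,0,-4]], "spin": [0,0,0,0,0], "gripper": [0,0,0,0,0]}' 20
python3 - <<'E'
from look import *
s=get_state();print(s['force'],s['moment'],s['eef_pos'],s['ee_rot'])
E
```

```text
t: 9.55
eef_pos: [0.5601, 0.0605, 0.0876]
ee_rot: [3.14, -0.001, -1.502]
force: [-1.0, 0.2, -4.9]
width: 0.0137
gripper_force: 55.0
t: 10.05
eef_pos: [0.5635, 0.0622, 0.0734]
ee_rot: [-3.134, 0.003, -1.502]
force: [-6.3, 15.2, 20.9]
width: 0.0141
gripper_force: 20.0
[-6.30244591 15.1735788  20.90702955] [ 5.24966488  2.52915277 -0.22325715] [0.56352362 0.06220524 0.07341878] [-3.13414198  0.00319588 -1.50209093]
```

```bash
python3 -m creep '{"translation": [[0,0,0],[0,0,0],[0,0,-3],[0,0,-3]], "spin": [0,0,0,0], "gripper": [0,0,0,0]}' 8
python3 - <<'E'
from look import *
s=get_state();print(s['force'],s['moment'],s['eef_pos'],s['ee_rot'])
cams.grab_frame('scene');cams.grab_frame('top');find('top',['fin','mouth','shaker'],k=1);find('scene',['fin','mouth','shaker'],k=1)
E
```

```text
t: 10.45
eef_pos: [0.5629, 0.0615, 0.0664]
ee_rot: [-3.136, 0.002, -1.502]
force: [0.4, 4.9, 1.7]
width: 0.0138
gripper_force: 8.0
[0.42526774 4.91372681 1.74571107] [ 1.55686708 -0.110754    0.04720743] [0.56286502 0.06152041 0.06643893] [-3.13555620e+00  2.43010866e-03 -1.50218795e+00]
top mouth [556 169  67] 0.71
top shaker [ 762 -183    2] 0.63
scene fin [564  57  90] 0.98
scene shaker [560  83  36] 0.8
```

```bash
python3 -m creep '{"translation": [[0,0,-3],[0,0,-3],[0,0,-3],[0,0,-3],[0,0,-3],[0,0,-3],[0,0,-3],[0,0,-2]], "spin": [0,0,0,0,0,0,0,0], "gripper": [0,0,0,0,0,0,0,0]}' 8
python3 - <<'E'
from look import *
s=get_state();print(s['force'],s['moment'],s['eef_pos'],s['ee_rot'])
snap('scene','s3');cams.grab_frame('top');find('top',['fin','mouth','shaker'],k=1);find('scene',['fin','mouth','shaker'],k=1)
E
```

```text
t: 11.65
eef_pos: [0.5601, 0.0598, 0.0406]
ee_rot: [3.141, -0.0, -1.503]
force: [-0.2, 2.7, -2.5]
width: 0.0142
gripper_force: 8.0
[-0.16526142  2.67965918 -2.50601011] [0.61146679 0.06282377 0.05995015] [0.56008693 0.05982319 0.04056686] [ 3.14089732e+00 -2.35019477e-04 -1.50292099e+00]
top mouth [554 157   6] 0.94
top shaker [574 222   4] 0.36
scene fin [560  58  60] 0.56
scene mouth [560  64   4] 0.37
scene shaker [401 429   1] 0.42
```

View pics/s3.png

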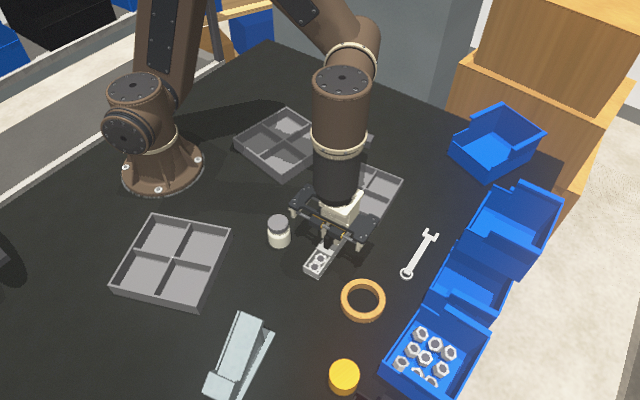

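```bash
python3 -m creep '{"translation": [[0,0,0],[0,0,0],[0,0,0],[0,0,3],[0,0,10],[0,0,14],[0,0,14],[0,0,8]], "spin": [0,0,0,0,0,0,0,0], "gripper": [0,0,0,0,0,0,0,0]}' 60
python3 - <<'E'
from look import *
s=get_state();print(s['t'],s['force'],s['moment'],s['eef_pos'],s['ee_rot'])
cams.grab_frame('top');find('top',['fin','mouth','shaker'],k=1);find('top',['nut0'],k=12);cams.grab_frame('scene');find('scene',['nut0'],k=12)
E
```

```text
t: 12.85
eef_pos: [0.5612, 0.0603, 0.092]
ee_rot: [-3.139, 0.001, -1.503]
force: [0.4, 0.3, -4.6]
width: 0.0138
gripper_force: 60.0
12.85 [ 0.39034614  0.27259519 -4.63515691] [ 0.10739623 -0.15734295  0.01553369] [0.56117036 0.06026228 0.09203081] [-3.13936342e+00  5.80220431e-04 -1.50250801e+00]
top mouth [553 161  60] 0.59
top nut0 [568  11  62] 0.59
top nut0 [567 -12  66] 0.58
top nut0 [556 118  71] 0.53
top nut0 [701 -17   1] 0.49
scene nut0 [567 -14  57] 0.66
scene nut0 [565  10  62] 0.53
scene nut0 [702 -15   1] 0.16
```

```bash
python3 -m creep '{"translation": [[-3,8,0],[-6,16,0],[-10,24,0],[-11,29,0],[-11,29,0],[-9,26,0],[-8,20,0],[-6,14,0]], "spin": [0,0,0,0,0,0,0,0], "gripper": [0,0,0,0,0,0,0,0]}' 60;python3 -m creep '{"translation": [[-4,9,0],[-2,6,0],[-1,4,0],[-1,2,0]], "spin": [0,0,0,0], "gripper": [0,0,0,0]}' 60
python3 - <<'E'
from look import *
s=get_state();print(s['t'],s['force'],s['moment'],s['eef_pos'],s['ee_rot'])
cams.grab_frame('top');find('top',['fin','mouth','shaker'],k=1);find('top',['nut0'],k=12);cams.grab_frame('scene');find('scene',['nut0'],k=12)
E
```

```text
t: 14.0
eef_pos: [0.4956, 0.2276, 0.0898]
ee_rot: [3.141, -0.0, -1.502]
force: [0.2, 0.1, -6.1]
width: 0.0136
gripper_force: 60.0
t: 14.4
eef_pos: [0.4885, 0.2468, 0.09]
ee_rot: [3.142, -0.0, -1.503]
force: [0.2, -0.8, -5.4]
width: 0.0135
gripper_force: 60.0
14.4 [ 0.16231633 -0.80128333 -5.41477464] [ 0.06703754 -0.0985933  -0.01697556] [0.48851012 0.24684973 0.0900099 ] [ 3.14152927e+00 -1.49521173e-04 -1.50319198e+00]
top fin [485 250 104] 0.6
top mouth [481 342  57] 0.74
top shaker [492 252  53] 0.83
top nut0 [496 174  62] 0.62
top nut0 [480 302  67] 0.56
scene nut0 [494 198  64] 0.52
scene nut0 [493 176  57] 0.51
scene nut0 [487 250  55] 0.22
```

```bash
python3 -m creep '{"translation": [[3,-50,0],[0,0,0]], "spin": [0,0], "gripper": [0,0]}' 60
cat > st.py <<'E'
from look import *
s=get_state();h=s['ee_rot'][2]+np.pi;e=s['eef_pos'];print('mouth pred',(e[:2]+.096*np.array([np.cos(h),np.sin(h)]))*1000//1,'t',s['t'],'F',s['force'][2].round(1),'M',s['moment'].round(2))
for c in('top','scene'): cams.grab_frame(c);find(c,['mouth'],k=1);find(c,['nut0'],k=12)
E
python3 st.py
```

```text
t: 14.95
eef_pos: [0.4898, 0.1928, 0.0895]
ee_rot: [3.138, -0.002, -1.505]
force: [-0.5, 0.0, -5.1]
width: 0.014
gripper_force: 60.0
mouth pred [483. 288.] t 14.95 F -5.1 M [-0.04  0.16 -0.05]
top mouth [483 288  59] 0.57
top nut0 [494 148  57] 0.58
top nut0 [495 122  61] 0.57
top nut0 [481 251  67] 0.38
scene mouth [484 297  58] 0.9
scene nut0 [493 146  63] 0.53
scene nut0 [499 125  57] 0.41
scene nut0 [741 173   3] 0.2
```

```bash
python3 -m creep '{"translation": [[-2,35,35],[2,-35,-35],[0,0,0]], "spin": [0,0,0], "gripper": [0,0,0]}' 60; python3 st.py
```

```text
t: 15.55
eef_pos: [0.4887, 0.1954, 0.0874]
ee_rot: [3.137, -0.002, -1.502]
force: [-1.7, -2.4, -6.7]
width: 0.0138
gripper_force: 60.0
mouth pred [482. 291.] t 15.55 F -6.7 M [-0.42  0.48 -0.04]
top mouth [482 294  55] 0.91
top nut0 [482 281  62] 0.56
top nut0 [493 143  59] 0.5
top nut0 [488 244  61] 0.46
scene mouth [487 292  57] 0.85
scene nut0 [496 152  62] 0.5
```

```bash
python3 -m creep '{"translation": [[0,-8,0],[0,-10,0],[-2,28,28],[2,-28,-28],[0,0,0]], "spin": [0,0,0,0,0], "gripper": [0,0,0,0,0]}' 60; python3 st.py
```

```text
t: 16.35
eef_pos: [0.4893, 0.1763, 0.0882]
ee_rot: [3.138, -0.001, -1.504]
force: [-2.4, -0.6, -5.2]
width: 0.014
gripper_force: 60.0
mouth pred [482. 272.] t 16.35 F -5.2 M [-0.28  0.38 -0.06]
top mouth [483 274  56] 0.88
top nut0 [494 148  63] 0.54
top nut0 [489 230  64] 0.45
scene mouth [486 277  58] 0.74
scene nut0 [496 154  62] 0.41
```

Run:
```python
from look import *
f=cams.grab_frame('top');g=cams.grab_frame('scene')
a=cv2.resize(f['img'][150:250,205:305,::-1],(390,390),interpolation=cv2.INTER_CUBIC);b=cv2.resize(g['img'][130:260,290:420,::-1],(390,390),interpolation=cv2.INTER_CUBIC)
cv2.imwrite('pics/m1.png',np.hstack([a,b]))
```

```text
(no output)
```

View pics/m1.png

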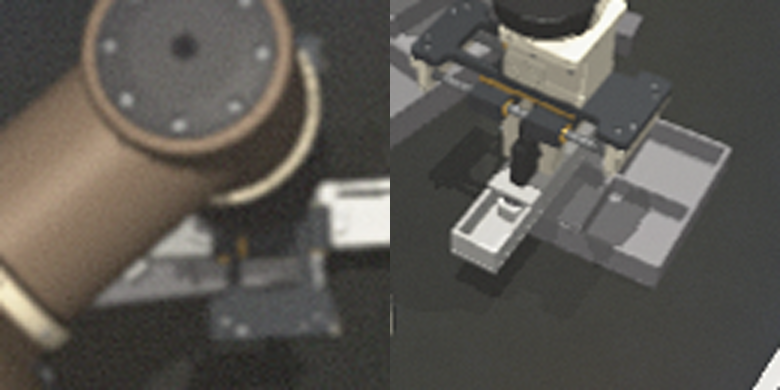

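```bash
python3 -m creep '{"translation": [[1,-6,0],[1,-12,0],[2,-16,0],[2,-15,0],[1,-10,0],[1,-6,0],[0,-2,0],[0,0,0]], "spin": [0,0,0,0,0,0,0,0], "gripper": [0,0,0,0,0,0,0,0]}' 60
python3 - <<'E'
from look import *
F=[]
for c in ['top','scene','top','scene']: cams.grab_frame(c);F.append(get_state()['force'][2]);find(c,['nut0'],k=12)
print(np.round(F,2))
E
python3 st.py
```

```text
t: 17.55
eef_pos: [0.4995, 0.1118, 0.0901]
ee_rot: [-3.141, 0.0, -1.503]
force: [0.4, -0.1, -3.8]
width: 0.0137
gripper_force: 60.0
top nut0 [496 168  66] 0.43
scene nut0 [498 327  39] 0.68
scene nut0 [470 303  10] 0.55
scene nut0 [489 324  16] 0.49
scene nut0 [505  88  59] 0.37
top nut0 [496 168  67] 0.57
scene nut0 [504  86  60] 0.63
scene nut0 [400 431  -3] 0.63
scene nut0 [498 328  39] 0.62
scene nut0 [476 302  12] 0.57
scene nut0 [490 324  15] 0.41
[-4.42 -4.26 -3.62 -3.39]
mouth pred [492. 208.] t 17.95 F -5.2 M [ 0.11 -0.04 -0.02]
top mouth [492 212  54] 0.81
top nut0 [497 171  68] 0.6
scene mouth [490 208  58] 0.89
scene nut0 [496 325  40] 0.66
scene nut0 [504  86  59] 0.42
scene nut0 [486 323  19] 0.42
scene nut0 [475 301  12] 0.38
```

Run:
```python
from look import *
f=cams.grab_frame('top');g=cams.grab_frame('scene')
a=cv2.resize(f['img'][150:250,205:305,::-1],(390,390),interpolation=cv2.INTER_CUBIC);b=cv2.resize(g['img'][150:250,310:410,::-1],(390,390),interpolation=cv2.INTER_CUBIC)
cv2.imwrite('pics/m2.png',np.hstack([a,b]))
```

```text
(no output)
```

View pics/m2.png

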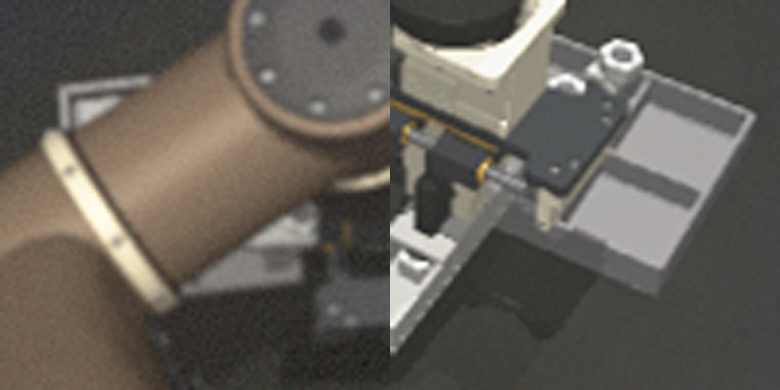

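```bash
python3 -m creep '{"translation": [[0,-5,0],[0,-8,0],[0,-4,0],[0,0,0],[-1,22,22],[1,-22,-22],[0,0,0],[0,0,0]], "spin": [0,0,0,0,0,0,0,0], "gripper": [0,0,0,0,0,0,0,0]}' 60; python3 st.py
```

```text
t: 19.15
eef_pos: [0.4993, 0.0948, 0.0899]
ee_rot: [3.141, -0.0, -1.503]
force: [-0.6, -0.3, -4.3]
width: 0.0137
gripper_force: 60.0
mouth pred [492. 190.] t 19.15 F -4.3 M [ 0.07 -0.12 -0.03]
top mouth [492 189  59] 0.64
top nut0 [441   0   2] 0.49
top nut0 [ 570 -271   62] 0.3
scene mouth [494 190  60] 0.62
scene nut0 [499 328  39] 0.64
scene nut0 [472 301  11] 0.63
scene nut0 [488 321  18] 0.62
```

```bash
python3 -m creep '{"translation": [[0,-5,0],[0,-10,0],[0,-15,0],[0,-15,0],[0,-10,0],[0,-5,0],[0,0,0]], "spin": [0,0,0,0,0,0,0], "gripper": [0,0,0,0,0,0,0]}' 60; python3 st.py
python3 - <<'E'
from look import *
g=cams.grab_frame('scene');print(get_state()['force'][2]);find('scene',['nut0'],k=12)
f=cams.grab_frame('top');print(get_state()['force'][2]);find('top',['nut0'],k=12)
cv2.imwrite('pics/m3.png',np.hstack([cv2.resize(i[y:y+100,x:x+100,::-1],(390,390),interpolation=cv2.INTER_CUBIC) for i,y,x in((f['img'],150,215),(g['img'],150,310))]))
E
```

```text
t: 20.15
eef_pos: [0.4994, 0.0341, 0.0901]
ee_rot: [-3.142, -0.0, -1.504]
force: [0.0, 0.6, -4.1]
width: 0.0138
gripper_force: 60.0
mouth pred [492. 129.] t 20.15 F -4.1 M [0.08 0.02 0.05]
top mouth [492 130  60] 0.61
top nut0 [ 572 -269   -3] 0.63
top nut0 [569 223   2] 0.49
scene mouth [571 225   2] 0.22
scene nut0 [498 325  40] 0.67
scene nut0 [488 321  17] 0.65
scene nut0 [473 301  12] 0.39
-4.1004020059825494
scene nut0 [475 303  14] 0.68
scene nut0 [501 328  42] 0.62
scene nut0 [489 323  13] 0.4
-3.37394171352197
```

View pics/m3.png

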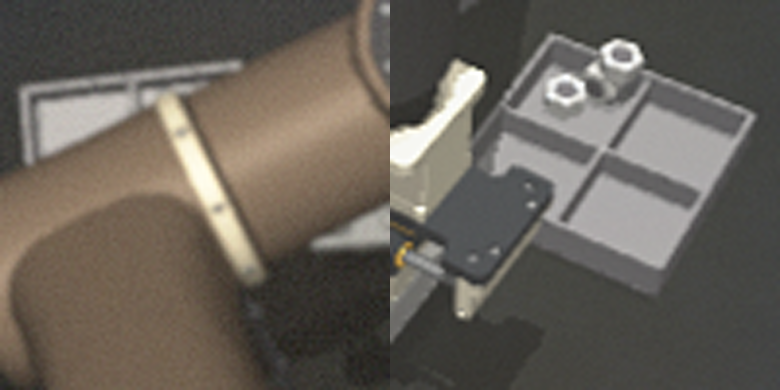

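```bash
python3 -m creep '{"translation": [[0,5,0],[0,10,0],[0,15,0],[0,17,0],[0,14,0],[0,10,0],[0,5,0],[0,2,0]], "spin": [0,0,0,0,0,0,0,0], "gripper": [0,0,0,0,0,0,0,0]}' 60; python3 st.py
python3 - <<'E'
from look import *
f=cams.grab_frame('top');find('top',['nut0'],k=12)
print(get_state()['force'][2])
# brightness along the trough floor midline x, at z of nut top
s=get_state();h=s['ee_rot'][2]+np.pi;e=s['eef_pos'];u=np.array([np.cos(h),np.sin(h)])
for lat in(-8,0,8):
  P=[np.r_[e[:2]+u*d/1000+np.array([-u[1],u[0]])*lat/1000,.07] for d in range(35,120,3)]
  q=cv2.projectPoints(np.array(P),cv2.Rodrigues(f['R'])[0],f['t'],f['mtx'],f['D'])[0].reshape(-1,2)
  print(lat,q[0].round(),q[-1].round(),[int(f['img'][int(round(v)),int(round(w))].mean()) for w,v in q])
E
```

```text
t: 21.45
eef_pos: [0.4993, 0.1137, 0.09]
ee_rot: [3.141, -0.0, -1.502]
force: [0.9, 0.2, -3.8]
width: 0.0135
gripper_force: 60.0
mouth pred [492. 209.] t 21.45 F -3.8 M [-0.05 -0.1  -0.01]
top mouth [494 210  61] 0.72
scene mouth [494 211  58] 0.67
scene nut0 [497 324  39] 0.41
scene nut0 [487 322  15] 0.39
scene nut0 [472 301  12] 0.36
-4.321002800238742
-8 [289. 202.] [258. 204.] [46, 48, 44, 105, 134, 138, 112, 81, 66, 62, 71, 72, 77, 73, 82, 82, 85, 86, 93, 91, 94, 96, 94, 101, 102, 102, 106, 101, 106]
0 [289. 204.] [258. 206.] [54, 53, 50, 85, 172, 179, 179, 176, 168, 143, 125, 97, 74, 67, 62, 69, 75, 74, 81, 83, 87, 89, 89, 90, 95, 92, 98, 99, 102]
8 [289. 207.] [258. 209.] [51, 49, 53, 88, 140, 168, 172, 173, 178, 174, 172, 161, 133, 119, 112, 96, 64, 70, 65, 69, 67, 72, 76, 84, 81, 86, 88, 94, 94]
```

Run:
```python
from look import *
g=cams.grab_frame('scene');print(get_state()['force'][2])
m=cv2.imread('pics/m3.png')[:,390:].mean(2)
ex=np.array([.998,.065]);ey=np.array([-.065,.998])
for y in range(-75,0,8):
  P=[np.r_[.527*1+0,.261,.012]+np.r_[(x*ex+y*ey)/1000,0] for x in range(-75,0,8)]
  q=cv2.projectPoints(np.array(P),cv2.Rodrigues(g['R'])[0],g['t'],g['mtx'],g['D'])[0].reshape(-1,2)
  q=(q-[310,150])*3.9
  print(y,q[0].astype(int),q[-1].astype(int),[int(m[int(v),int(u)]) for u,v in q])
```

```text
-5.038486149583622
-75 [ 58 185] [149 229] [141, 85, 86, 85, 85, 86, 84, 85, 64, 108]
-67 [ 65 178] [155 222] [139, 83, 85, 86, 86, 85, 86, 85, 57, 99]
-59 [ 71 171] [161 214] [141, 84, 86, 86, 86, 86, 85, 172, 58, 177]
-51 [ 77 163] [166 207] [139, 88, 96, 89, 84, 86, 89, 81, 58, 177]
-43 [ 83 156] [172 199] [88, 113, 125, 170, 82, 84, 88, 84, 104, 174]
-35 [ 89 149] [178 192] [80, 107, 179, 173, 107, 94, 98, 97, 170, 173]
-27 [ 95 142] [184 184] [82, 114, 171, 171, 172, 172, 174, 172, 170, 174]
-19 [100 135] [189 177] [80, 145, 172, 172, 171, 170, 170, 170, 171, 172]
-11 [106 128] [195 170] [80, 142, 134, 136, 154, 147, 157, 164, 157, 171]
-3 [112 122] [200 163] [91, 99, 99, 99, 99, 99, 96, 98, 98, 156]
```

```bash
python3 -m creep '{"translation": [[4,-5,0],[8,-10,0],[12,-15,0],[14,-16,0],[14,-15,0],[12,-10,0],[8,-5,0],[4,-3,0]], "spin": [0,0,0,0,0,0,0,0], "gripper": [0,0,0,0,0,0,0,0]}' 60; python3 st.py;  python3 - <<'E'
from look import *
g=cams.grab_frame('scene');print(get_state()['force'][2])
m=g['img'].mean(2)
ex=np.array([.998,.065]);ey=np.array([-.065,.998])
for y in range(-75,0,8):
  P=[np.r_[.527*1+0,.261,.012]+np.r_[(x*ex+y*ey)/1000,0] for x in range(-75,0,8)]
  q=cv2.projectPoints(np.array(P),cv2.Rodrigues(g['R'])[0],g['t'],g['mtx'],g['D'])[0].reshape(-1,2)
  print(y,[int(m[int(v),int(u)]) for u,v in q])
E
```

```text
t: 22.7
eef_pos: [0.5762, 0.0334, 0.0898]
ee_rot: [3.141, -0.0, -1.504]
force: [-0.9, 1.0, -4.2]
width: 0.0136
gripper_force: 60.0
mouth pred [569. 129.] t 22.7 F -4.2 M [ 0.08  0.01 -0.  ]
top mouth [568 132  59] 0.66
top nut0 [571 116  68] 0.64
top nut0 [579  70  61] 0.38
top nut0 [492 328  40] 0.35
scene mouth [573  33 109] 0.46
scene nut0 [497 326  40] 0.64
scene nut0 [574  31 110] 0.62
scene nut0 [491 322  14] 0.61
scene nut0 [573  39  53] 0.39
-4.154103836647608
-75 [51, 48, 42, 59, 140, 241, 238, 245, 245, 247]
-67 [50, 47, 51, 51, 47, 87, 239, 241, 245, 248]
-59 [65, 56, 52, 48, 52, 48, 142, 241, 245, 227]
-51 [65, 64, 65, 63, 53, 51, 81, 161, 246, 245]
-43 [65, 66, 63, 65, 59, 51, 50, 60, 251, 227]
-35 [66, 62, 66, 67, 65, 58, 51, 51, 247, 247]
-27 [66, 63, 67, 65, 67, 65, 50, 61, 250, 229]
-19 [65, 65, 66, 66, 66, 64, 64, 124, 248, 245]
-11 [65, 62, 67, 64, 63, 63, 64, 142, 228, 244]
-3 [63, 66, 66, 64, 64, 64, 58, 193, 247, 245]
```

```bash
python3 -m creep '{"translation": [[0,4,0],[0,8,0],[0,12,0],[0,14,0],[0,13,0],[0,10,0],[0,6,0],[0,3,0]], "spin": [0,0,0,0,0,0,0,0], "gripper": [0,0,0,0,0,0,0,0]}' 60; python3 -m creep '{"translation": [[0,0,0],[-1,22,22],[1,-22,-22],[0,0,0],[0,0,0]], "spin": [0,0,0,0,0], "gripper": [0,0,0,0,0]}' 60; python3 st.py
```

```text
t: 23.85
eef_pos: [0.5753, 0.1049, 0.09]
ee_rot: [3.141, -0.0, -1.502]
force: [-0.5, -0.1, -4.0]
width: 0.0136
gripper_force: 60.0
t: 24.35
eef_pos: [0.5752, 0.1033, 0.0899]
ee_rot: [3.141, -0.0, -1.504]
force: [-0.4, 0.6, -3.8]
width: 0.014
gripper_force: 60.0
mouth pred [568. 199.] t 24.35 F -3.8 M [ 0.05 -0.11  0.01]
top mouth [570 201  59] 0.95
top nut0 [571 245  15] 0.6
top nut0 [574 178  60] 0.38
scene nut0 [489 217   2] 0.33
```

```bash
python3 -m creep '{"translation": [[0,4,0],[0,8,0],[-1,11,0],[-1,12,0],[-1,10,0],[-1,8,0],[0,5,0],[0,3,0]], "spin": [0,0,0,0,0,0,0,0], "gripper": [0,0,0,0,0,0,0,0]}' 60; python3 -m creep '{"translation": [[0,0,0],[-1,22,22],[1,-22,-22],[0,0,0],[0,0,0]], "spin": [0,0,0,0,0], "gripper": [0,0,0,0,0]}' 60; python3 st.py
```

```text
t: 25.45
eef_pos: [0.5713, 0.1657, 0.09]
ee_rot: [3.142, -0.0, -1.502]
force: [-0.4, 0.2, -3.4]
width: 0.0136
gripper_force: 60.0
t: 25.95
eef_pos: [0.5713, 0.1644, 0.0899]
ee_rot: [3.141, -0.0, -1.504]
force: [-0.6, 0.7, -2.6]
width: 0.0139
gripper_force: 60.0
mouth pred [564. 260.] t 25.95 F -2.6 M [ 0.06 -0.08  0.04]
top mouth [563 260  57] 0.88
top nut0 [571 212  67] 0.56
top nut0 [575 171  53] 0.51
top nut0 [492 327  38] 0.46
top nut0 [ 572 -271   62] 0.45
top nut0 [535 306  14] 0.41
top nut0 [470 300   6] 0.4
top nut0 [484 318  15] 0.36
top nut0 [741 169   3] 0.19
scene mouth [565 261  56] 0.64
scene nut0 [574 247  12] 0.56
```

```bash
python3 -m creep '{"translation": [[-4,-4,0],[-8,-8,0],[-11,-12,0],[-13,-15,0],[-13,-15,0],[-11,-12,0],[-8,-9,0],[-4,-5,0]], "spin": [0,0,0,0,0,0,0,0], "gripper": [0,0,0,0,0,0,0,0]}' 60; python3 -m creep '{"translation": [[-1,-2,0],[0,0,0],[-1,18,18],[1,-18,-18],[0,0,0],[0,0,0]], "spin": [0,0,0,0,0,0], "gripper": [0,0,0,0,0,0]}' 60; python3 st.py
```

```text
t: 27.05
eef_pos: [0.4986, 0.0842, 0.0903]
ee_rot: [-3.141, 0.0, -1.503]
force: [0.2, 0.1, -3.2]
width: 0.0136
gripper_force: 60.0
t: 27.65
eef_pos: [0.4984, 0.0831, 0.0897]
ee_rot: [3.141, -0.001, -1.503]
force: [-0.7, -0.0, -3.6]
width: 0.0137
gripper_force: 60.0
mouth pred [491. 178.] t 27.65 F -3.6 M [ 0.06 -0.09 -0.02]
top mouth [491 180  57] 0.68
scene mouth [498  88  56] 0.48
scene nut0 [475 302  13] 0.64
scene nut0 [576 247  10] 0.59
scene nut0 [500 329  41] 0.47
scene nut0 [542 296  16] 0.4
scene nut0 [489 325  14] 0.39
```

```bash
python3 -m creep '{"translation": [[0,0,0],[-1,22,22],[1,-22,-22],[0,0,0],[0,0,0]], "spin": [0,0,0,0,0], "gripper": [0,0,0,0,0]}' 60; python3 st.py
```

```text
t: 28.45
eef_pos: [0.4982, 0.0828, 0.0899]
ee_rot: [3.141, -0.0, -1.503]
force: [-0.2, 0.5, -2.8]
width: 0.0135
gripper_force: 60.0
mouth pred [491. 178.] t 28.45 F -2.8 M [ 0.08 -0.09  0.01]
top mouth [492 182  60] 0.61
scene mouth [493 179  60] 0.73
scene nut0 [473 303  15] 0.65
scene nut0 [576 245   8] 0.61
scene nut0 [543 297  18] 0.55
scene nut0 [500 324  39] 0.54
scene nut0 [489 321  15] 0.48
```

```bash
python3 -m creep '{"translation": [[4,-4,0],[8,-8,0],[12,-11,0],[14,-11,0],[14,-8,0],[12,-6,0],[8,-3,0],[4,-1,0]], "spin": [0,0,0,0,0,0,0,0], "gripper": [0,0,0,0,0,0,0,0]}' 60; python3 st.py
python3 - <<'E'
from look import *
f=cams.grab_frame('top');g=cams.grab_frame('scene');find('top',['nut0'],k=12);find('scene',['nut0'],k=12)
cv2.imwrite('pics/m4.png',np.hstack([cv2.resize(i[y:y+100,x:x+100,::-1],(390,390),interpolation=cv2.INTER_CUBIC) for i,y,x in((f['img'],150,215),(g['img'],150,310))]))
E
```

```text
t: 29.55
eef_pos: [0.5752, 0.0307, 0.0898]
ee_rot: [3.141, -0.0, -1.504]
force: [0.5, -0.3, -3.4]
width: 0.0136
gripper_force: 60.0
mouth pred [568. 126.] t 29.55 F -3.4 M [ 0.04  0.02 -0.  ]
top mouth [572 130  59] 0.62
top nut0 [572 125  65] 0.52
top nut0 [492 330  38] 0.49
top nut0 [741 172   0] 0.3
scene nut0 [545 295  20] 0.67
scene nut0 [573 249   8] 0.61
scene nut0 [497 328  37] 0.58
scene nut0 [490 317  14] 0.51
top nut0 [494 327  40] 0.55
top nut0 [569 128  67] 0.54
scene nut0 [491 323  14] 0.62
scene nut0 [545 297  19] 0.58
scene nut0 [578 246   8] 0.52
scene nut0 [404 430  -1] 0.51
scene nut0 [497 328  38] 0.42
```

```bash
python3 -m creep '{"translation": [[-5,2,0],[-9,5,0],[-12,8,0],[-13,10,0],[-13,10,0],[-11,9,0],[-8,8,0],[-4,6,0]], "spin": [0,0,0,0,0,0,0,0], "gripper": [0,0,0,0,0,0,0,0]}' 60; python3 -m creep '{"translation": [[-2,4,0],[0,2,0],[0,0,0],[0,0,0],[-1,15,15],[1,-15,-15],[0,0,0],[0,0,0]], "spin": [0,0,0,0,0,0,0,0], "gripper": [0,0,0,0,0,0,0,0]}' 60; python3 st.py
```

```text
t: 30.85
eef_pos: [0.4985, 0.09, 0.0903]
ee_rot: [-3.141, 0.0, -1.502]
force: [0.1, 0.4, -3.1]
width: 0.014
gripper_force: 60.0
t: 31.65
eef_pos: [0.4973, 0.0945, 0.0898]
ee_rot: [3.141, -0.001, -1.504]
force: [0.2, 0.7, -3.5]
width: 0.0136
gripper_force: 60.0
mouth pred [490. 190.] t 31.65 F -3.5 M [ 0.05 -0.07 -0.03]
top mouth [486 193  57] 0.63
scene mouth [493 195  58] 0.96
scene nut0 [573 247   7] 0.67
scene nut0 [497 328  41] 0.64
scene nut0 [492 322  16] 0.59
scene nut0 [544 300  18] 0.57
scene nut0 [473 300  13] 0.49
```

```bash
python3 -m creep '{"translation": [[4,-3,0],[9,-7,0],[14,-12,0],[16,-14,0],[14,-12,0],[10,-8,0],[6,-5,0],[3,-3,0]], "spin": [0,0,0,0,0,0,0,0], "gripper": [0,0,0,0,0,0,0,0]}' 60; python3 st.py;  python3 - <<'E'
from look import *
f=cams.grab_frame('top');g=cams.grab_frame('scene');find('top',['nut0'],k=12);find('scene',['nut0'],k=12)
cv2.imwrite('pics/m4.png',np.hstack([cv2.resize(i[y:y+100,x:x+100,::-1],(390,390),interpolation=cv2.INTER_CUBIC) for i,y,x in((f['img'],150,215),(g['img'],150,310))]))
E
```

```text
t: 32.75
eef_pos: [0.5738, 0.0304, 0.0898]
ee_rot: [3.141, -0.0, -1.504]
force: [-0.8, 0.6, -2.2]
width: 0.0139
gripper_force: 60.0
mouth pred [567. 126.] t 32.75 F -2.2 M [0.13 0.04 0.  ]
top mouth [565 127  60] 0.81
top nut0 [491 328  38] 0.42
scene nut0 [524 262   2] 0.69
scene nut0 [572 248  11] 0.68
scene nut0 [498 328  38] 0.67
scene nut0 [542 298  19] 0.6
scene nut0 [489 323  14] 0.59
top nut0 [494 329  37] 0.44
scene nut0 [573 246   8] 0.67
scene nut0 [498 328  39] 0.66
scene nut0 [490 323  17] 0.64
scene nut0 [545 296  17] 0.55
scene nut0 [574  38  55] 0.5
```

```bash
python3 -m creep '{"translation": [[0,-10,20],[0,-25,20],[-1,-40,20],[-1,-45,16],[-2,-45,6],[-2,-45,0],[-1,-35,0],[-1,-20,0]], "spin": [0.02,0.03,0.03,0.03,0.03,0.03,0,0], "gripper": [0,0,0,0,0,0,0,0]}' 60; python3 -m creep '{"translation": [[0,-9,0],[0,-2,0],[0,0,0],[0,0,0]], "spin": [0,0,0,0], "gripper": [0,0,0,0]}' 60
python3 - <<'E'
from look import *
s=get_state();print(s['t'],s['force'],s['eef_pos'],s['ee_rot'])
f=cams.grab_frame('top');g=cams.grab_frame('scene');find('top',['nut0'],k=12);find('scene',['nut0'],k=12);find('top',['mouth','shaker','home'],k=1)
cv2.imwrite('pics/m5.png',np.hstack([cv2.resize(g['img'][150:250,310:410,::-1],(390,390),interpolation=cv2.INTER_CUBIC),cv2.resize(g['img'][200:400,180:310,::-1],(400*130//200,390))]))
E
```

```text
t: 34.05
eef_pos: [0.5648, -0.2364, 0.1721]
ee_rot: [3.141, -0.0, -1.334]
force: [-0.1, 0.1, -3.5]
width: 0.0138
gripper_force: 60.0
t: 34.45
eef_pos: [0.5655, -0.2439, 0.1721]
ee_rot: [-3.141, 0.0, -1.332]
force: [-0.2, -0.5, -2.5]
width: 0.0137
gripper_force: 60.0
34.45 [-0.15183402 -0.47012994 -2.53750129] [ 0.56554538 -0.24388317  0.17210752] [-3.14148697e+00  1.36252091e-04 -1.33173867e+00]
top nut0 [574 247  14] 0.61
top nut0 [469 298   6] 0.57
top nut0 [484 318  20] 0.56
top nut0 [500 244  10] 0.54
top nut0 [493 329  40] 0.54
top nut0 [543 300  16] 0.44
scene nut0 [574 249   8] 0.59
scene nut0 [ 566 -243  193] 0.57
scene nut0 [500 326  41] 0.54
scene nut0 [543 299  18] 0.49
scene nut0 [504 246   9] 0.47
scene nut0 [475 303  11] 0.4
scene nut0 [488 321  15] 0.39
top shaker [ 569 -240  135] 0.63
top home [ 570 -271   61] 0.63
```

View pics/m5.png

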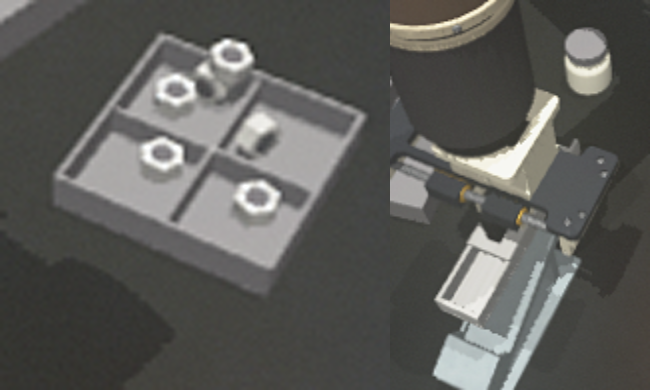

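```bash
python3 -m creep '{"translation": [[0,0,-6],[0,0,-6],[0,0,-6],[0,0,-4],[0,0,-4],[0,0,-4]], "spin": [0,0,0,0,0,0], "gripper": [0,0,0,0,0,0]}' 15
python3 - <<'E'
from look import *
s=get_state();print(s['t'],s['force'],s['moment'],s['eef_pos'],s['ee_rot'])
E
```

```text
t: 35.4
eef_pos: [0.5654, -0.245, 0.1416]
ee_rot: [3.141, 0.0, -1.333]
force: [1.3, 0.3, -2.6]
width: 0.0139
gripper_force: 15.0
35.4 [ 1.32420584  0.34257235 -2.58180166] [ 0.04662823 -0.06071763  0.01082383] [ 0.56538815 -0.24497541  0.14163746] [ 3.14143220e+00  1.75106167e-05 -1.33284168e+00]
```

```bash
python3 -m creep '{"translation": [[0,0,-4],[0,0,-4],[0,0,-3],[0,0,-3]], "spin": [0,0,0,0], "gripper": [0,0,0,0]}' 12
python3 - <<'E'
from look import *
s=get_state();print(s['t'],s['force'],s['moment'],s['eef_pos'],s['ee_rot'])
cams.grab_frame('top');cams.grab_frame('scene');find('top',['mouth','shaker','fin'],k=1);find('scene',['mouth','shaker','fin'],k=1)
E
```

```text
t: 35.8
eef_pos: [0.566, -0.2463, 0.1297]
ee_rot: [-3.141, -0.003, -1.332]
force: [-5.3, -6.4, 13.5]
width: 0.0142
gripper_force: 12.0
35.8 [-5.30795513 -6.44882172 13.53988703] [-2.20359595  1.65390756  0.08781055] [ 0.56602613 -0.24628442  0.12970772] [-3.14095713e+00 -2.84750663e-03 -1.33162263e+00]
top mouth [547 299  16] 0.55
top shaker [ 567 -238   94] 0.63
scene mouth [ 538 -149  100] 0.65
scene shaker [ 566 -243   96] 0.66
scene fin [ 564 -249  148] 0.87
```

```bash
python3 -m creep '{"translation": [[0,0,0],[0,0,-2],[0,0,-2],[0,0,-2],[0,0,-2],[0,0,0]], "spin": [0,0,0,0,0,0], "gripper": [0,0,0,0,0,0]}' 7
python3 - <<'E'
from look import *
s=get_state();print(s['t'],s['force'],s['moment'],s['eef_pos'],s['ee_rot'])
cams.grab_frame('top');cams.grab_frame('scene');find('top',['mouth','shaker','fin'],k=1);find('scene',['mouth','shaker','fin'],k=1)
E
```

```text
t: 36.8
eef_pos: [0.5664, -0.2474, 0.1228]
ee_rot: [-3.14, -0.004, -1.332]
force: [-2.9, -8.0, 10.7]
width: 0.0138
gripper_force: 11.9
36.8 [-2.85974711 -8.01323419 10.65072676] [-2.79081575  1.29106625  0.10469737] [ 0.56635419 -0.2473908   0.12280479] [-3.13995266 -0.00448565 -1.33174653]
top fin [ 569 -251  142] 0.76
scene mouth [ 542 -151  110] 0.88
scene shaker [ 564 -242   90] 0.61
scene fin [ 568 -252  145] 0.76
```

```bash
python3 -m creep '{"translation": [[-1,4,2],[0,0,0],[0,0,0],[0,0,0],[0,0,0],[0,0,0]], "spin": [0,0,0,0,0,0], "gripper": [0,0,0.19,0.19,0.19,0.19]}' 5
python3 - <<'E'
from look import *
s=get_state();print(s['t'],s['force'],s['moment'],s['eef_pos'],s['ee_rot'])
cams.grab_frame('top');cams.grab_frame('scene');find('top',['mouth','shaker','fin'],k=1);find('scene',['mouth','shaker','fin'],k=1)
E
```

```text
t: 37.8
eef_pos: [0.5649, -0.2409, 0.1225]
ee_rot: [-3.141, -0.0, -1.332]
force: [0.4, -1.2, 5.4]
width: 0.0165
gripper_force: 2.6
37.8 [ 0.35688389 -1.21430099  5.39462571] [-0.20302502 -0.03998812 -0.02915992] [ 0.56487742 -0.2408858   0.12252622] [-3.14078473e+00 -4.08621114e-04 -1.33243072e+00]
top mouth [ 542 -155  135] 0.71
top shaker [ 568 -231   88] 0.68
scene mouth [ 542 -155  133] 0.94
scene shaker [ 562 -234   88] 0.85
scene fin [ 569 -264  138] 0.8
```

```bash
python3 -m creep '{"translation": [[0,0,7],[1.5,-6,0],[1.5,-7,-4],[0,0,-3],[0,0,0],[0,0,0],[0,0,0],[0,0,0]], "spin": [0,0,0,0,0,0,0,0], "gripper": [0.19,0.19,0.19,0.19,0,0,0,0]}' 30
python3 - <<'E'
from look import *
s=get_state();print(s['t'],s['force'],s['moment'],s['eef_pos'],s['ee_rot'])
cams.grab_frame('top');cams.grab_frame('scene');find('top',['mouth','shaker','fin','home'],k=1);find('scene',['mouth','shaker','fin'],k=1)
E
```

```text
t: 39.0
eef_pos: [0.5669, -0.2537, 0.1217]
ee_rot: [3.141, 0.001, -1.333]
force: [0.8, -0.7, -3.2]
width: 0.0138
gripper_force: 30.0
39.0 [ 0.76010549 -0.69415929 -3.24467654] [ 0.06804443  0.01126997 -0.03866285] [ 0.56693657 -0.2536904   0.12168436] [ 3.14073140e+00  5.54688333e-04 -1.33281331e+00]
top mouth [493 329  37] 0.75
top shaker [404 433   2] 0.68
top fin [474 298   8] 0.53
top home [ 570 -274   64] 0.73
scene mouth [ 542 -155  135] 0.84
scene shaker [ 561 -231   88] 0.64
scene fin [ 570 -265  134] 0.85
```

```bash
python3 -m creep '{"translation": [[1.05,-4.3,-2.3],[1.05,-4.3,-2.3],[1.05,-4.3,-2.3],[1.05,-4.3,-2.3],[1.05,-4.3,-2.3],[1.05,-4.3,-2.3],[1.05,-4.3,-2.3]], "spin": [0,0,0,0,0,0,0], "gripper": [0,0,0,0,0,0,0]}' 20
python3 - <<'E'
from look import *
s=get_state();print(s['t'],s['force'],s['moment'],s['eef_pos'],s['ee_rot'])
cams.grab_frame('scene');find('scene',['mouth','shaker','fin'],k=1)
E
```

```text
t: 40.15
eef_pos: [0.5748, -0.2845, 0.1057]
ee_rot: [3.141, 0.0, -1.333]
force: [-0.5, -0.1, -3.1]
width: 0.0139
gripper_force: 20.0
40.15 [-0.46539614 -0.14295424 -3.08177191] [-0.00461683 -0.007653   -0.00961448] [ 0.57478019 -0.28445444  0.10568273] [ 3.14146396e+00  6.22882993e-05 -1.33293433e+00]
scene mouth [ 551 -187  117] 0.8
scene shaker [ 568 -264   70] 0.98
scene fin [ 579 -293  123] 0.83
```

```bash
python3 -m creep '{"translation": [[0.6,-2.6,-1.6],[0.6,-2.6,-1.6],[0.6,-2.6,-1.6],[0.4,-1.7,-1.2],[0,0,0]], "spin": [0,0,0,0,0], "gripper": [0,0,0,0,0]}' 20
python3 - <<'E'
from look import *
s=get_state();print(s['t'],s['force'],s['moment'],s['eef_pos'],s['ee_rot'])
cams.grab_frame('scene');find('scene',['mouth','shaker','fin'],k=1)
E
```

```text
t: 40.85
eef_pos: [0.5767, -0.2915, 0.1021]
ee_rot: [-3.141, 0.002, -1.332]
force: [-7.3, 17.5, 16.7]
width: 0.0137
gripper_force: 20.0
40.85 [-7.31452887 17.5263799  16.72439221] [ 5.74603887  2.55982326 -0.09165089] [ 0.57674022 -0.29147463  0.10212781] [-3.14095022e+00  1.84678982e-03 -1.33201391e+00]
scene mouth [ 552 -195  114] 0.83
scene shaker [570 227   2] 0.25
scene fin [ 578 -302  118] 0.73
```

```bash
python3 -m creep '{"translation": [[0,0,0],[0,0,0],[0,0,0],[0,0,0],[0,0,0],[0,0,0],[0,0,0],[0,0,0]], "spin": [0,0,0,0,0,0,0,0], "gripper": [0,0,0.2,0.3,0.5,0.7,0.8,0.8]}' 6
python3 - <<'E'
from look import *
s=get_state();print(s['t'],s['force'],s['eef_pos'],s['width'])
cams.grab_frame('scene');find('scene',['mouth','shaker','fin'],k=1);cams.grab_frame('top');find('top',['mouth','shaker','fin'],k=1)
E
```

```text
t: 41.85
eef_pos: [0.5769, -0.2936, 0.0998]
ee_rot: [3.141, 0.0, -1.333]
force: [-0.2, -0.2, 0.1]
width: 0.0518
gripper_force: 0.0
41.85 [-0.21348996 -0.24518541  0.07988124] [ 0.57688926 -0.29361258  0.09983909] 0.051794370608289876
scene mouth [ 552 -191  112] 0.78
top mouth [439   2   1] 0.49
top shaker [ 574 -269   68] 0.55
top fin [ 575 -296  112] 0.59
```

```bash
python3 -m creep '{"translation": [[0,0,0],[0,0,10],[0,0,25],[0,0,35],[0,0,40],[0,0,20],[-20,0,0],[0,0,0]], "spin": [0,0,0,0,0,0,0,0], "gripper": [0.9,0.9,0.9,0.9,0.9,0.9,0.9,0.9]}'
python3 - <<'E'
from look import *
f=cams.grab_frame('wrist');find('wrist',['mouth','shaker','fin'],k=1)
cams.grab_frame('scene');find('scene',['mouth','shaker','fin'],k=1);find('scene',['nut0'],k=8)
h=1.81;o=np.array([571.5,-267,66.])/1000
X=np.array([np.cos(h)*np.cos(.49),np.sin(h)*np.cos(.49),np.sin(.49)]);Y=np.array([-np.sin(h),np.cos(h),0]);Z=np.cross(X,Y)
pts=[o+X*x+Y*y+Z*z for x,y,z in [(-.03,0,.078),(.03,0,.078)]]
print(cv2.projectPoints(np.array(pts),cv2.Rodrigues(f['R'])[0],f['t'],f['mtx'],f['D'])[0].reshape(-1,2).round(1))
g=cv2.cvtColor(f['img'],cv2.COLOR_RGB2GRAY);c=g[:260,200:420];m=((c<95)).astype('uint8')
n,l,st,ce=cv2.connectedComponentsWithStats(m);print([(s.tolist(),k.round(1).tolist()) for s,k in zip(st[1:],ce[1:]) if 300<s[4]<6000])
E
```

```text
t: 43.05
eef_pos: [0.5559, -0.2935, 0.2321]
ee_rot: [-3.139, -0.001, -1.333]
force: [-0.2, 0.6, 0.5]
width: 0.0787
gripper_force: 0.0
wrist shaker [ 572 -274   66] 0.7
wrist fin [ 578 -296  115] 0.91
scene mouth [ 552 -192  115] 0.95
scene shaker [ 574 -268   66] 0.56
scene fin [ 581 -300  117] 0.63
scene nut0 [574 246  10] 0.64
scene nut0 [501 242   8] 0.56
scene nut0 [488 323  16] 0.53
scene nut0 [496 327  39] 0.51
scene nut0 [475 304  12] 0.39
[[296.6 149.5]
 [295.7 216.1]]
[([90, 149, 16, 70, 637], [99.2, 179.6]), ([59, 190, 18, 70, 781], [66.8, 221.9]), ([30, 231, 24, 29, 427], [44.0, 248.2])]
```

```bash
python3 -c "
from station import arm
print(arm.job_done())"
```

```text
the job is handed in; nothing more can be done
None
```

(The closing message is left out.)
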